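# Take the bore of the round bushing with a telescoping gauge

## Robot

A 6-joint arm with a two-finger parallel gripper is mounted at the origin on a cart in front of the work surface, level with it; the furniture and walls round the work are solid. World frame = base frame: x ahead of the robot, y to its left, z up, the work surface at z = 0. Lengths are in m, angles in degrees, forces in N, time in s.
With the tool pointing down it reaches from about 0.325 to 0.75 m from the base axis. Payload 7.6 kg.
Tool frame: the origin (TCP) lies between the finger pads; the fingertips stand 25 mm ahead of it and the grasp point (between the pads) lies 6 mm ahead of it; z points along the fingers, y is the line along which they close (so a half turn about z gives the same grasp; the last joint's range is limited). The gripper opens to 85 mm and grips with 20 to 120 N. Pads are 22 mm wide; open, the fingers measure 114 mm over their backs; the gripper's body (76 mm by 85 mm) begins 54 mm behind the grasp point. The pads swing forward as they close: fully open they stand 13 mm farther back than shut.
Start: joints at [-76.794, 2.991, 80.254, -0, 96.75, -4.028], TCP at [0.156, -0.501, 0.256] pointing down, gripper open.
Joint ranges: [-166.34, 166.34], [-52.06, 124.39], [6.96, 135.62], [-60.46, 240.46], [14.63, 156.25], [-167.68, 167.68]. Speed limits (degrees/s): [147.25, 147.25, 172.46, 180, 180, 180].

## Interface

Orientations are given as [roll, pitch, yaw] about the fixed x, y, z axes, in that order (R = Rz(yaw) Ry(pitch) Rx(roll)).
In Python, from station import robot gives the robot as it stands.
- The arm moves only by the tool apply_moves, never from a script. Its argument "motion" is a list of rows, each a list of 5 numbers: the shift along the tool's x, y, z in m, then the turn about the tool's z in rad, then the closure in counts, from 0 (fully open) to 255 (shut). In form: [[x, y, z, twist, claw], ...]. A call has 1 to 8 rows; each row shifts and turns the commanded pose from where the row before left it, along the tool's axes as they then stand; what a row does not reach is not made up. A row lasts 1/8 s, in which the tool goes at most 62.5 mm and 10.7 degrees, less where a joint would pass 70% of its speed; a pose out of reach is approached as far as the arm can. A call is refused whole if a number of a shift passes 0.0625 or a number of a turn 0.188, either way. A call with a gripper value outside its range is refused whole. The fingers move at their own pace and stop on an object; "force" is the grip in N (left out, the last holds). Time passes only in rows, so rows that do not move let the fingers close. It gives the time, the measured TCP pose, the force, the opening and the grip force at its end, in the units of the state.
- robot.read_state(): the state, without advancing time (a new reading comes with each control period).
- robot.read_camera(name): name is "scene" or "top"; returns a dict with "pixels" (480x640x3 uint8, red, green, blue), "z_map" (480x640 float32, m along the optical axis (not along the pixel's ray), 0 where there is no reading), "camera_matrix" (3x3 intrinsics, pixels), "rvec" (rotation vector, rad) and "tvec" (3), from world to camera coordinates, as OpenCV has them. Camera axes: x right, y down, z forward; pixel columns grow to the right and rows downward; lengths in m; the calibration is good to about 2 mm. A picture is of the moment at which its call begins.
- robot.job_done(): hands the job in; it is judged then, once.
The state is a dict: "time": time; "joint_pos": joint angles; "joint_velocities": joint speeds; "effort": joint torques, N m; "tcp_pos": TCP position; "orientation": TCP orientation; "force": force on the tool from outside, world axes, zero at the start; "torque": the same for the moment, N m; "gripper_width": finger opening in m; "gripper_force": force on a finger pad.
Only numpy, scipy, OpenCV 4.12 (cv2) and the standard library are available. Lean on these libraries where they do the work, as an engineer would, in place of code of your own. Each camera call takes 0.05 s, during which the arm holds its last target. There are 200 camera calls.

## Task

Take the bore of the round bushing, not of the square one: holding the telescoping gauge by its two pads, squeezed together, lower it into the leaning bushing until its collar sits on the mouth, then let go so that the plungers spring out against the bore, and press the lock button on top right home. Draw the locked gauge out by the square block under the button (no longer by the pads, which would force the lock) and hang it upright by its collar on the two rails of its rack again, the plungers still at the bore's size. Do not drop the gauge on the bench, and leave all the other things where they stand.

Things in the scene. Friction and masses are not known exactly. Their poses are not given: they have to be found in the camera images.
- gauge_grip (a point): Telescoping bore gauge, plain steel, loose, 0.3 to 0.4 kg, hanging upright in its rack. Point on its axis between its two dark pads. z runs up the handle; pads and plungers move along y. Pads: 20 mm wide (x), 22 mm high, outer faces 48 mm apart free, 34 mm squeezed to their stops (spring about 5 N each). Each pad is one piece with the plunger below it. Handle between the pads: 20 mm in x.
- gauge_collar (a point): Centre of the underside of the gauge's collar, 56 mm below gauge_grip; same axes. Collar: disc 70 mm in diameter, 6 mm thick. Under it a round boss, 41 mm in diameter, 14 mm deep, tapered to 33 mm at its end; under that a T-head with the plungers: tips 11 mm thick, centred 50 mm below this point; lowest part 59 mm below it.
- lock_top (a point): Top of the lock button (18 mm in diameter) on the gauge's axis, 44.5 mm above gauge_grip when out; z up the handle; pressed along the axis into the handle, 6 mm, with about 5 N.
- lock_button (a joint): Travel of the lock button: 0 out, 0.006 m fully in. It stays where it is left. Fully in, it holds both plungers where they stand (within about 0.5 mm) against their springs, but not against a grip on the pads, which would squeeze them in further.
- plunger_left (a joint): Inward travel of one plunger and its pad: 0 sprung right out (tips about 55 mm apart), 0.007 m fully squeezed in (tips about 41 mm apart). About 0.004 m in the round bushing's bore, about 0.002 m in the square bushing's. Both plungers move together.
- round_bushing_mouth (a point): Round steel bushing (plain tube) fixed on a stand (plate 120 x 84 mm), leaning 28 degrees from upright towards the robot. Centre of its mouth; z is the bore axis, outwards; y is level. Outer diameter 62 mm, bore 46 mm, length 95 mm, open through. The gauge's collar rests on the mouth's face.
- square_bushing_mouth (a point): Steel bushing with a square 62 mm outside and a 50 mm bore, 95 mm long, on a like stand leaning 28 degrees: not to be gauged. Centre of its mouth; z is the bore axis, outwards.
- rack_rest (a point): Gauge rack, fixed: base 116 x 120 mm, two level aluminium rails along its y, 50 mm clear between, each 14 mm wide, 120 mm long, tops 100 mm above the bench. Point midway between the rails at their tops' height, where the collar's underside rests; z up. Boss and head hang between the rails, the pads in line with the rails, as at the start.
- vial_mid (a point): Small glass vial with a blue cap, 20 mm in diameter, 54 mm high, bystander: its centre.
- plain_vial_mid (a point): Small glass vial with a black cap, 20 mm in diameter, 54 mm high, bystander: its centre.
- weighing_bottle_mid (a point): Low open glass weighing bottle, 35 mm in diameter, 36 mm high, bystander: its centre.
- small_beaker_mid (a point): Glass beaker, 43 mm in diameter, 56 mm high, bystander: its centre.
- amber_bottle_mid (a point): Amber bottle with cap, 51 mm in diameter, 108 mm high, bystander: its centre.
- flask_mid (a point): Conical glass flask, 65 mm in diameter, 97 mm high, bystander: its centre.
- gauge_block (a point): Middle of the gauge's square grip block under the lock button, on the axis 29 mm above gauge_grip: 22 x 22 mm, sides along x and y, 14 mm high, dark steel. The tops of the pads lie 18 mm below this point.

How it is judged:
By the outcome, as a careful person would: the job done as asked, in the order asked, and still so for the second after the job is handed in, with the robot touching nothing.
It also fails if it takes over 58 s, if anything falls off the work surface, if the arm or the gripper's body presses on something with over 40 N, if the wrist force passes 120 N, or if a joint passes its speed limit or range.

## Working session

There is one attempt and no reset: what is moved stays moved. The work goes in short steps, Python scripts to look and compute and a tool call to move; the robot and the scene stay as the last step left them, time stands still between calls to the robot, and variables do not carry over. Pictures are saved under pics/ and viewed, at most 10 in all, crops included, and the job is handed in when it is done.

Besides the shell and the picture viewer there is one more tool, called after "Request:" as name([rows], argument=value, ...), one row to a line, values as JSON. apply_moves: Moves the arm, as the interface text tells. Its arguments: {"type":"object","properties":{"motion":{"type":"array","items":{"type":"array","items":{"type":"number"}}},"force":{"type":"number"}},"required":["motion"]}

```bash
mkdir -p pics; ls; cat > h.py <<'E'
import numpy as np, cv2
from station import robot
def snap(cam,name):
    d=robot.read_camera(cam); np.savez('pics/'+name+'.npz',**d)
    cv2.imwrite('pics/'+name+'.png',d['pixels'][:,:,::-1]); return d
def load(name): return dict(np.load('pics/'+name+'.npz'))
def cloud(d):
    K=d['camera_matrix'];R,_=cv2.Rodrigues(d['rvec']);z=d['z_map'].astype(float)
    v,u=np.mgrid[:480,:640]
    P=np.stack([(u-K[0,2])/K[0,0]*z,(v-K[1,2])/K[1,1]*z,z],-1)
    W=(P-np.ravel(d['tvec']))@R
    W[z==0]=np.nan; return W
def crop(d,u0,v0,u1,v1,s,name):
    cv2.imwrite('pics/'+name+'.png',cv2.resize(d['pixels'][v0:v1,u0:u1,::-1],None,fx=s,fy=s,interpolation=cv2.INTER_CUBIC))
E
python3 - <<'E'
from h import *
for c in('scene','top'):
    d=snap(c,c+'0');R,_=cv2.Rodrigues(d['rvec']);print(c,-R.T@np.ravel(d['tvec']),R[2],d['camera_matrix'])
print(robot.read_state())
E
```

```text
pics
scene [0.00993221 0.65623336 0.55609517] [ 0.61677849 -0.62946621 -0.47260617] [[458.04932392   0.         317.08046028]
 [  0.         458.04932392 232.09145194]
 [  0.           0.           1.        ]]
top [0.40060579 0.12168329 1.07321778] [ 0.18915497 -0.02501939 -0.98162846] [[447.70035135   0.         319.0884116 ]
 [  0.         447.70035135 240.54641859]
 [  0.           0.           1.        ]]
{'time': 0.1, 'joint_pos': array([-7.67935470e+01,  3.02370758e+00,  8.03047622e+01, -8.46612447e-05,
        9.67485241e+01, -4.02834784e+00]), 'joint_velocities': array([ 0.05871878, -0.15075342, -0.09150404,  0.06471659, -0.11780566,
       -0.07010221]), 'effort': array([ 7.65817604e-04, -3.82583213e+01, -3.60984457e+01, -8.06459343e-05,
        4.73588705e-03, -2.29268431e-05]), 'tcp_pos': array([ 0.15551939, -0.50121034,  0.25557722]), 'orientation': array([-1.79923190e+02, -5.32494151e-03,  1.72347874e+01]), 'force': array([-0.45325292, -0.48221932,  0.11998835]), 'torque': array([-0.03341197,  0.01989003, -0.02672503]), 'gripper_force': 0.0, 'gripper_width': 0.08520830648974963}
```

View pics/scene0.png

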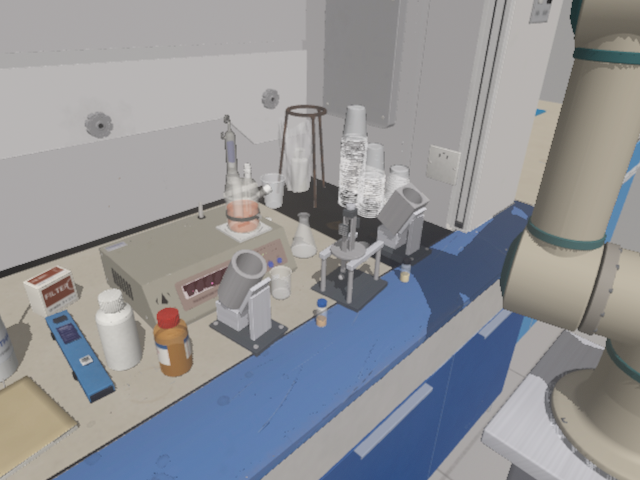

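View pics/top0.png

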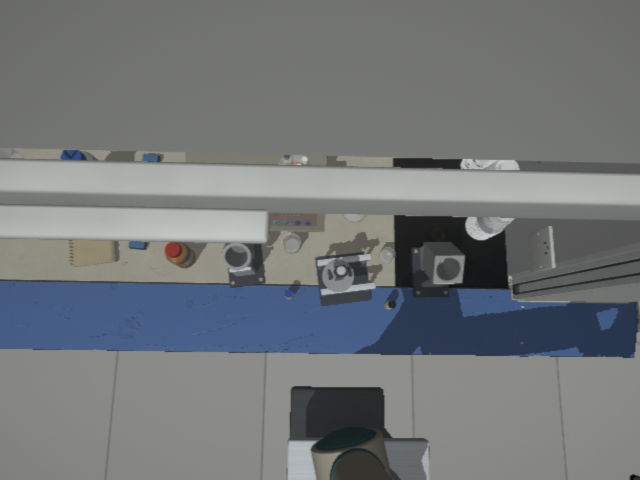

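The scene view shows the gauge in its rack at (350,250), the round bushing at (245,280), the square one at (402,215), and the vials at (322,313) and (405,272). In the top view the gauge is at (342,272), the round mouth at (238,257) and the square mouth at (448,268).

```bash
python3 - <<'E'
from h import *
s=load('scene0');t=load('top0')
a=s['pixels'][170:380,190:460][:,:,::-1];a=cv2.resize(a,(800,622),interpolation=cv2.INTER_CUBIC)[:600];cv2.imwrite('pics/c1.png',a)
b=cv2.resize(t['pixels'][200:320,200:360][:,:,::-1],(800,600),interpolation=cv2.INTER_CUBIC);cv2.imwrite('pics/c2.png',b)
W=cloud(t)
np.set_printoptions(precision=3,suppress=True)
for u,v in [(342,270),(330,275),(345,260),(345,290),(238,257),(238,245),(226,257),(292,292),(390,303),(245,275),(290,243),(387,255),(175,250),(353,210),(330,300)]: print((u,v),W[v,u])
E
```

```text
(342, 270) [0.511 0.053 0.199]
(330, 275) [0.504 0.075 0.168]
(345, 260) [0.546 0.039 0.101]
(345, 290) [0.48  0.039 0.104]
(238, 257) [0.55  0.276 0.086]
(238, 245) [0.564 0.265 0.161]
(226, 257) [0.541 0.292 0.141]
(292, 292) [0.477 0.155 0.054]
(390, 303) [ 0.456 -0.067  0.053]
(245, 275) [0.519 0.27  0.008]
(290, 243) [0.599 0.165 0.005]
(387, 255) [ 0.573 -0.07   0.01 ]
(175, 250) [0.558 0.407 0.115]
(353, 210) [0.484 0.089 0.759]
(330, 300) [0.463 0.067 0.012]
```

View pics/c1.png

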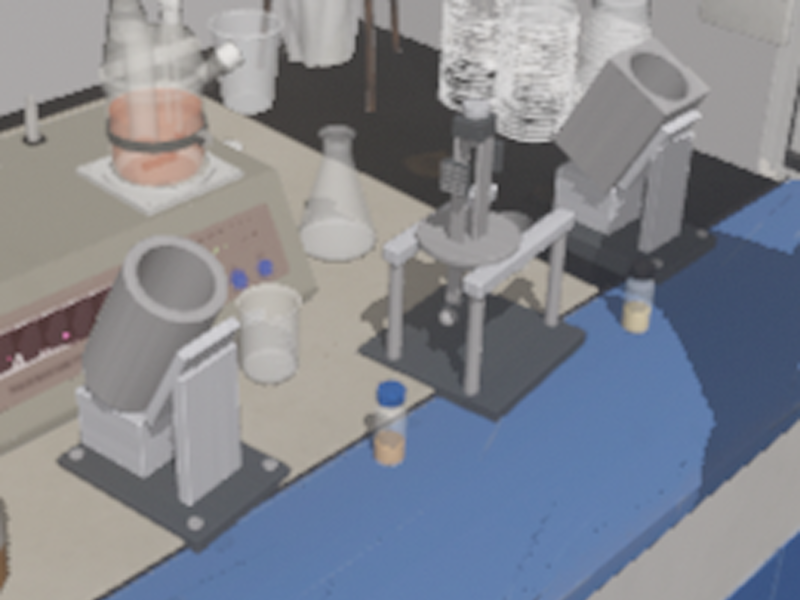

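View pics/c2.png

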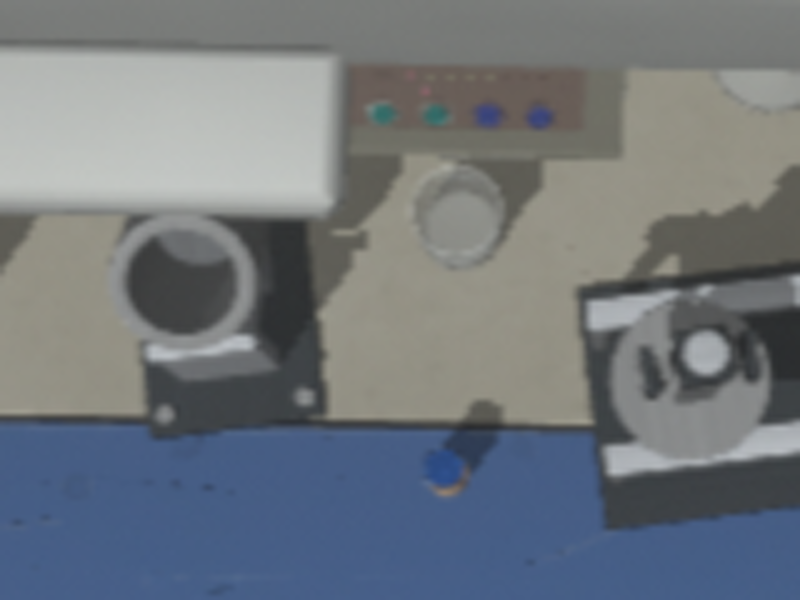

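The crops show the gauge upright with its pads in line with the rails. The round bushing's mouth faces up towards the robot, with its centre at about (238,256) in the top view. The interface allows no tilting, so the gauge will have to swing in the grip about its pads. Next I fit the geometry.

```bash
cat > fit.py <<'E'
from h import *
from scipy.optimize import least_squares
np.set_printoptions(precision=4,suppress=True)
for c in('scene0','top0'):
    d=load(c);W=cloud(d);P=W.reshape(-1,3);P=P[~np.isnan(P[:,0])]
    def box(a,b): 
        a=np.array(a);b=np.array(b);return P[((P>a)&(P<b)).all(1)]
    print(c)
    b=box((.47,.01,.193),(.56,.1,.21));print(' button',len(b),np.median(b,0),b.min(0),b.max(0))
    b=box((.45,.0,.100),(.58,.12,.112));print(' collar',len(b),(b.min(0)+b.max(0))/2,b.max(0)-b.min(0),np.median(b[:,2]))
    r=box((.44,-.06,.09),(.60,.15,.1035));
    for lo,hi in((.44,.492),(.527,.6)):
        q=r[(r[:,0]>lo)&(r[:,0]<hi)]
        if len(q)>20:
            l=cv2.fitLine(q[:,:2].astype(np.float32),cv2.DIST_HUBER,0,.001,.001).ravel();print(' rail',len(q),l[:2],np.degrees(np.arctan2(l[0],l[1])),q.min(0),q.max(0),np.median(q,0))
    # bushing outer cylinder + mouth plane
    q=box((.48,.20,.06),(.64,.34,.2));
    s=np.sin(np.radians(28));k=np.cos(np.radians(28))
    # mouth centre m (3), yaw : points on ring face or outer cyl or inner bore
    def res(p):
        y=p[3];ax=np.array([-s*np.cos(y),-s*np.sin(y),k]);v=q-p[:3];h=v@ax;rad=np.linalg.norm(v-np.outer(h,ax),axis=1)
        face=np.hypot(h,np.maximum(0,np.maximum(.023-rad,rad-.031)))
        out=np.hypot(rad-.031,np.maximum(0,h));inn=np.hypot(rad-.023,np.maximum(0,h))
        return np.minimum(np.minimum(face,np.minimum(out,inn)),.006)
    best=None
    for y0 in(-.3,0,.3):
        f=least_squares(res,[.55,.276,.145,y0],x_scale=[.01,.01,.01,.2],loss='soft_l1',f_scale=.0015)
        if best is None or f.cost<best.cost:best=f
    print(' bush',len(q),best.x[:3],np.degrees(best.x[3]),np.median(best.fun))
    o=box((.0,-.4,.25),(.8,.6,1.0))
    for z0 in np.arange(.25,1,.1):
        e=o[(o[:,2]>z0)&(o[:,2]<z0+.1)]
        if len(e)>30:print('  z',z0,len(e),e.min(0),e.max(0))
E
python3 fit.py
```

```text
scene0
 button 57 [0.5073 0.0616 0.1981] [0.5009 0.0506 0.1932] [0.5184 0.069  0.2   ]
 collar 481 [0.5079 0.0574 0.1059] [0.0724 0.0924 0.0117] 0.10428061857397827
 rail 320 [ 0.1322 -0.9912] 172.4008 [ 0.4661 -0.0232  0.0901] [0.4917 0.0959 0.1035] [0.4785 0.0499 0.0979]
 rail 134 [ 0.1231 -0.9924] 172.92783 [ 0.5271 -0.0172  0.0905] [0.5568 0.105  0.1035] [0.5402 0.085  0.0979]
 bush 2545 [0.5349 0.2759 0.1447] 11.560576855106302 0.0018149869943415095
  z 0.25 13544 [ 0.0555 -0.4     0.25  ] [0.8    0.1914 0.35  ]
  z 0.35 12989 [ 0.1114 -0.4     0.35  ] [0.7998 0.0758 0.45  ]
  z 0.44999999999999996 12742 [ 0.1194 -0.3999  0.45  ] [0.8    0.0878 0.55  ]
  z 0.5499999999999999 36 [0.1431 0.0756 0.55  ] [0.1716 0.083  0.5509]
top0
 button 83 [0.5104 0.0555 0.2007] [0.5014 0.0431 0.1931] [0.5217 0.0671 0.2054]
 collar 779 [0.5139 0.0494 0.1058] [0.0869 0.0986 0.0116] 0.1055464609766551
 rail 232 [ 0.1336 -0.991 ] 172.32066 [ 0.4704 -0.0269  0.0911] [0.492  0.0912 0.1034] [0.4824 0.0241 0.0998]
 rail 286 [ 0.1197 -0.9928] 173.12343 [ 0.5313 -0.0184  0.0914] [0.5602 0.1006 0.1035] [0.5479 0.0305 0.1004]
 bush 763 [0.5422 0.2694 0.1496] 7.930766795302654 0.0006441120861813039
  z 0.25 4643 [ 0.1469 -0.3998  0.25  ] [0.7267 0.1747 0.35  ]
  z 0.35 3414 [ 0.1777 -0.3999  0.35  ] [0.6877 0.0669 0.45  ]
  z 0.6499999999999999 113 [ 0.4836 -0.1273  0.7477] [0.4844 0.151  0.75  ]
  z 0.7499999999999999 39010 [ 0.4587 -0.1278  0.75  ] [0.5085 0.3417 0.7926]
  z 0.8499999999999999 34754 [ 0.4655 -0.0109  0.9054] [0.4681 0.2411 0.95  ]
  z 0.9499999999999998 64560 [0.4652 0.0221 0.95  ] [0.4686 0.2124 0.9958]
```

```bash
cat > tri.py <<'E'
from h import *
np.set_printoptions(precision=4,suppress=True)
s=load('scene0');t=load('top0')
def ray(d,uv):
    K=d['camera_matrix'];R,_=cv2.Rodrigues(d['rvec']);return -R.T@np.ravel(d['tvec']),R.T@np.linalg.inv(K)@[*uv,1]
def onplane(d,uv,z):
    o,r=ray(d,uv);return o+r*(z-o[2])/r[2]
def tri(a,b):
    o1,r1=ray(s,a);o2,r2=ray(t,b);A=np.stack([r1,-r2],1);x=np.linalg.lstsq(A,o2-o1,rcond=None)[0]
    p,q=o1+r1*x[0],o2+r2*x[1];return (p+q)/2,p-q
C1=lambda U,V:(190+(U+.5)/2.963-.5,170+(V+.5)/2.962-.5)
C2=lambda U,V:(200+(U+.5)/5-.5,200+(V+.5)/5-.5)
if __name__=='__main__':
    print('mouth',*tri(C1(172,281),C2(184,281)))
    print('collar',*tri(C1(470,238),C2(690,378)))
    print('button',*tri(C1(479,105),C2(706,352)))
    for n,p,z in(('collar',(C1(470,238),C2(690,378)),.106),('button',(C1(479,105),C2(706,352)),.2005),('mouth',(C1(172,281),C2(184,281)),.148)):print(n,onplane(s,p[0],z),onplane(t,p[1],z))
    # stand plate front edge direction, plate top corners in top image c2: (152,437),(325,415)
    print('front edge',onplane(t,C2(152,437),.008),onplane(t,C2(325,413),.008),onplane(s,C1(200,545),.008),onplane(s,C1(288,472),.008),onplane(s,C1(60,460),.008))
    # bushing axis from top: mouth contour fit
    e=[onplane(s,C1(180,362),.15),onplane(s,C1(238,325),.15),onplane(t,C2(148,352),.11),onplane(t,C2(252,344),.11)];print(*e)
E
python3 tri.py
```

```text
mouth [0.5452 0.2718 0.1428] [0.0022 0.0023 0.0007]
collar [0.5118 0.0552 0.099 ] [-0.0003 -0.0002 -0.    ]
button [0.5109 0.0555 0.197 ] [-0.0005 -0.0004 -0.    ]
collar [0.504  0.0642 0.106 ] [0.5112 0.0558 0.106 ]
button [0.5057 0.0613 0.2005] [0.5107 0.056  0.2005]
mouth [0.5401 0.2774 0.148 ] [0.5433 0.2697 0.148 ]
front edge [0.49   0.3036 0.008 ] [0.5027 0.2225 0.008 ] [0.4867 0.3071 0.008 ] [0.4994 0.2289 0.008 ] [0.6043 0.3231 0.008 ]
[0.4735 0.3231 0.15  ] [0.479  0.2804 0.15  ] [0.5179 0.2897 0.11  ] [0.5222 0.2453 0.11  ]
```

Request:
apply_moves([
  [0.042,-0.0357,-0.004,0,0],
  [0.042,-0.0357,-0.004,0,0],
  [0.042,-0.0357,-0.004,0,0],
  [0.042,-0.0357,-0.004,0,0],
  [0.042,-0.0357,-0.004,0,0],
  [0.042,-0.0357,-0.004,0,0],
  [0.042,-0.0357,-0.004,0,0],
  [0.042,-0.0357,-0.004,0,0],
])

```text
time: 1.1
tcp_pos: [0.3924, -0.1274, 0.2882]
orientation: [180.0, 0.0, 17.2]
force: [0.4, -0.8, 0.2]
gripper_width: 0.0853
gripper_force: 0.0
```

Request:
apply_moves([
  [0.042,-0.0357,-0.003,0,0],
  [0.042,-0.0357,-0.003,0,0],
  [0.042,-0.0357,-0.003,0,0],
  [0.042,-0.0357,-0.003,0,0],
  [0,0,0,0.087,0],
  [0,0,0,0.086,0],
  [0,0,0,0,0],
])

```text
time: 1.98
tcp_pos: [0.51, 0.0572, 0.2998]
orientation: [180.0, 0.0, 7.4]
force: [-0.5, 0.6, -0.7]
gripper_width: 0.0853
gripper_force: 0.0
```

```bash
python3 - <<'E'
from h import *
r=robot.read_state();print(r['tcp_pos'],r['orientation'],r['joint_pos'],r['time'])
s=snap('scene','s1');t=snap('top','t1')
a=cv2.resize(s['pixels'][120:300,270:430][:,:,::-1],None,fx=3,fy=3,interpolation=cv2.INTER_CUBIC)
b=cv2.resize(t['pixels'][200:320,290:400][:,:,::-1],None,fx=3,fy=3,interpolation=cv2.INTER_CUBIC)
o=np.zeros((540,810,3),np.uint8);o[:,:480]=a;o[:360,480:]=b;cv2.imwrite('pics/m1.png',o[:,:800])
E
```

```text
[0.50995317 0.05716301 0.29983411] [1.79997560e+02 4.91184787e-02 7.37754499e+00] [ 2.27558754e+00  7.39697194e-01  7.76362184e+01 -6.94210256e-03
  1.01672791e+02  8.48966399e+01] 1.975
```

View pics/m1.png

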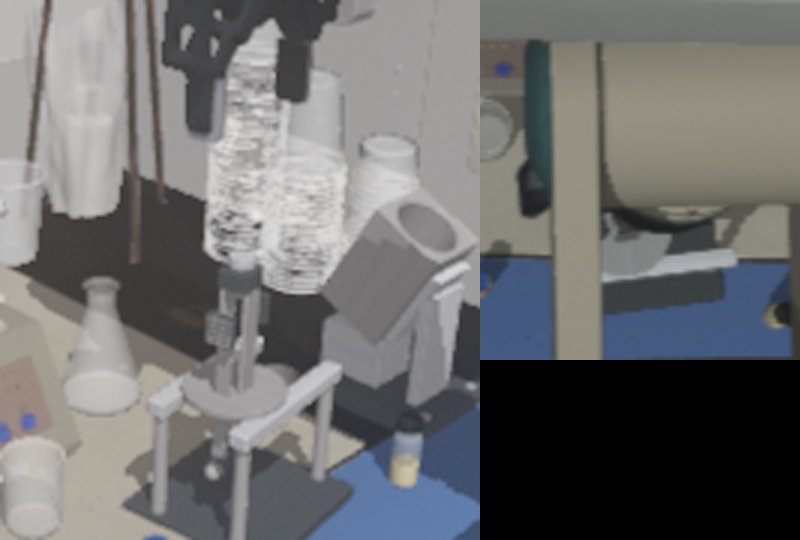

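The fingers stand above the gauge: the tips are at crop (203,135) and (293,100), and the button is at (243,262).

```bash
python3 - <<'E'
from tri import *
P=lambda p:cv2.projectPoints(np.array([p],float),s['rvec'],s['tvec'],s['camera_matrix'],None)[0].ravel()
c=np.array([.51,.0572]);a=np.radians(7.4);yd=np.array([-np.sin(a),np.cos(a)]);xd=np.array([np.cos(a),np.sin(a)])
for z in(.275,.288):
  for k in(.0427,.057,-.0427,-.057):print(z,k,(P([*(c+yd*k),z])-[270,120])*3)
# shift that aligns seen midpoint
print([onplane(s,(270+248/3,120+119/3),z) for z in(.275,.282,.288)])
W=cloud(load('s1'))
m=W[120+60//3:120+140//3,270+180//3:270+310//3].reshape(-1,3);m=m[(m[:,0]<.56)&(m[:,0]>.45)&(m[:,2]<.31)]
for q in(m[m[:,1]>.0572],m[m[:,1]<.0572]):print(len(q),q.min(0),q.max(0),np.median(q,0))
for n in('s1','scene0'):
  W=cloud(load(n)).reshape(-1,3)
  b=W[(W[:,0]>.47)&(W[:,0]<.55)&(W[:,1]>.02)&(W[:,1]<.1)&(W[:,2]>.18)&(W[:,2]<.21)];print(n,b.min(0),b.max(0),b.mean(0))
  # collar-free pads
E
```

```text
0.275 0.0427 [208.8706 156.9084]
0.275 0.057 [194.3228 163.7559]
0.275 -0.0427 [288.5664 119.397 ]
0.275 -0.057 [300.8206 113.6291]
0.288 0.0427 [209.8771 135.3775]
0.288 0.057 [195.2266 141.9988]
0.288 -0.0427 [290.0824  99.1286]
0.288 -0.057 [302.4071  93.5584]
[array([0.5327, 0.0332, 0.275 ]), array([0.5197, 0.0487, 0.282 ]), array([0.5085, 0.062 , 0.288 ])]
140 [0.4916 0.0979 0.2883] [0.5152 0.116  0.3098] [0.4978 0.1103 0.301 ]
136 [0.5034 0.0123 0.2868] [0.5282 0.0196 0.3099] [0.5157 0.0156 0.2987]
s1 [0.4974 0.0448 0.1801] [0.5188 0.0718 0.2002] [0.5065 0.0626 0.1901]
scene0 [0.4967 0.0463 0.1805] [0.5186 0.0714 0.2   ] [0.5064 0.0628 0.1906]
```

Request:
apply_moves([
  [-0.0015,-0.001,0.03,0,0],
  [0,0,0.04,0,0],
  [0,0,0.04,0,0],
  [0,0,0.028,0,0],
  [0,0,0,0,255],
  [0,0,0,0,255],
  [0,0,0,0,255],
  [0,0,0,0,255],
], force=25)

```text
time: 3.08
tcp_pos: [0.5096, 0.0573, 0.1652]
orientation: [179.9, -0.3, 7.3]
force: [-1.8, -3.1, 7.0]
gripper_width: 0.0323
gripper_force: 25.0
```

Request:
apply_moves([
  [0,0,0,0,255],
  [0,0,0,0,255],
])

```text
time: 3.32
tcp_pos: [0.5096, 0.0573, 0.1652]
orientation: [179.9, -0.3, 7.3]
force: [-2.1, -3.5, 6.8]
gripper_width: 0.0324
gripper_force: 25.0
```

Request:
apply_moves([
  [0,0,-0.004,0,255],
  [0,0,-0.01,0,255],
  [0,0,-0.03,0,255],
  [0,0,-0.036,0,255],
  [0,0,-0.036,0,255],
  [0,0,-0.034,0,255],
  [0,0,0,0,255],
])

```text
time: 4.2
tcp_pos: [0.5091, 0.058, 0.3153]
orientation: [180.0, -0.3, 7.3]
force: [-0.2, -0.2, -3.9]
gripper_width: 0.0327
gripper_force: 25.6
```

```bash
python3 - <<'E'
from h import *
r=robot.read_state();print(r['tcp_pos'],r['orientation'],r['force'],r['time'])
s=snap('scene','s2')
a=cv2.resize(s['pixels'][90:290,230:430][:,:,::-1],None,fx=3,fy=3,interpolation=cv2.INTER_CUBIC);cv2.imwrite('pics/m2.png',a)
E
```

```text
[0.5091017  0.05804725 0.31534025] [179.97785043  -0.3387297    7.34007624] [-0.18665355 -0.21913757 -3.90294893] 4.2
```

View pics/m2.png

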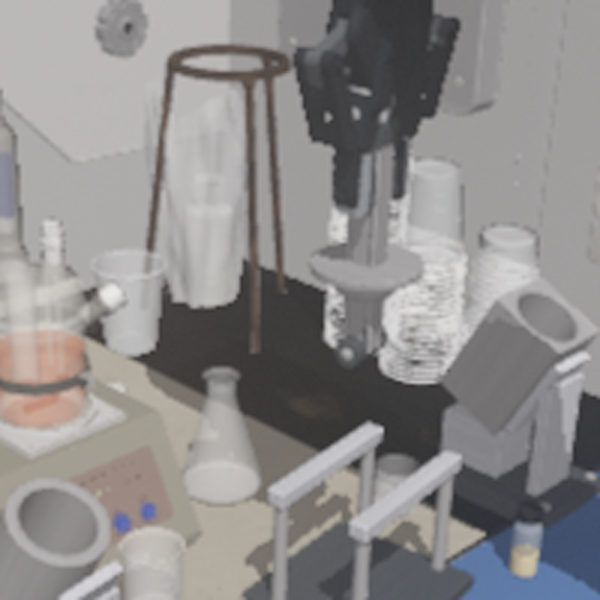

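```bash
python3 - <<'E'
from h import *
np.set_printoptions(precision=4,suppress=True)
W=cloud(load('s2'))
m=W[90+245//3:90+295//3,230+305//3:230+425//3].reshape(-1,3);m=m[(m[:,0]<.6)&(m[:,0]>.42)&(m[:,1]<.12)&(m[:,1]>0)]
print(len(m),m.min(0),m.max(0),(m.min(0)+m.max(0))/2)
# top surface plane
h,e=np.histogram(m[:,2],bins=np.arange(.22,.30,.002));print(h,e[0])
top=m[m[:,2]>np.percentile(m[:,2],40)]
c=top.mean(0);u,sv,vt=np.linalg.svd(top-c);print(c,vt[2],sv)
hd=W[90+345//3:90+370//3,230+335//3:230+360//3].reshape(-1,3);hd=hd[(hd[:,0]<.6)&(hd[:,2]>.1)];print('head low',hd.min(0),hd.max(0))
E
```

```text
536 [0.4745 0.0257 0.2396] [0.5441 0.0944 0.2699] [0.5093 0.0601 0.2548]
[  0   0   0   0   0   0   0   0   0   4   6   6   0   0  21  37 108 263
  12  18  12  17  10  14   8   0   0   0   0   0   0   0   0   0   0   0
   0   0   0] 0.22
[0.5049 0.0626 0.2569] [ 0.0027  0.0078 -1.    ] [0.2966 0.2387 0.0727]
head low [0.4983 0.0719 0.1901] [0.5155 0.0789 0.2063]
```

```bash
python3 - <<'E'
from h import *
from scipy.optimize import least_squares
np.set_printoptions(precision=4,suppress=True)
s=np.sin(np.radians(28));k=np.cos(np.radians(28))
for n in('scene0','s2','top0'):
    P=cloud(load(n)).reshape(-1,3);P=P[~np.isnan(P[:,0])]
    for it,(m,y) in enumerate((([.542,.272,.148],np.radians(8.7)),)):
      x=np.array([*m,y])
      for _ in range(4):
        y=x[3];ax=np.array([-s*np.cos(y),-s*np.sin(y),k])
        v=P-x[:3];h=v@ax;rad=np.linalg.norm(v-np.outer(h,ax),axis=1);q=P[(h>-.035)&(h<.006)&(rad<.036)&(rad>.018)]
        def res(p,full=True):
            y=p[3];ax=np.array([-s*np.cos(y),-s*np.sin(y),k]);v=q-p[:3];h=v@ax;rad=np.linalg.norm(v-np.outer(h,ax),axis=1)
            return np.minimum(np.minimum(np.hypot(h,np.maximum(0,np.maximum(.023-rad,rad-.031))),np.hypot(rad-.031,np.maximum(0,h))),np.hypot(rad-.023,np.maximum(0,h)))
        x=least_squares(res,x,loss='soft_l1',f_scale=.001,x_scale=[.01,.01,.01,.2]).x
      print(n,len(q),x[:3],np.degrees(x[3]),np.median(res(x)))
E
```

```text
scene0 1152 [0.5415 0.272  0.1475] 8.861624796706174 0.0005110709838321891
s2 1166 [0.5415 0.2721 0.1473] 8.406198586818226 0.0005344807694233102
top0 463 [0.5421 0.2694 0.1496] 8.390235023152098 0.0005668760514165559
```

Request:
apply_moves([
  [0.0062,-0.0207,0,0,255],
  [0.0124,-0.0413,0,0,255],
  [0.0124,-0.0413,0,0,255],
  [0.0124,-0.0413,0,0,255],
  [0.0124,-0.0413,0,0,255],
  [0.0062,-0.0208,0,0,255],
  [0,0,0,-0.022,255],
  [0,0,0,0,255],
])

```text
time: 5.25
tcp_pos: [0.5433, 0.2701, 0.3106]
orientation: [179.9, 0.1, 8.6]
force: [-0.2, -0.2, -3.2]
gripper_width: 0.0322
gripper_force: 25.7
```

```bash
cat > rel.py <<'E'
from h import *
import sys
np.set_printoptions(precision=4,suppress=True)
M=np.array([.5415,.272,.1475]);y=np.radians(8.6)
B=np.array([[np.cos(y),np.sin(y),0],[-np.sin(y),np.cos(y),0],[0,0,1]])
def rel(d):
    r=robot.read_state();print('tcp rel',B@(r['tcp_pos']-[.5415,.2705,.148]),r['orientation'],r['force'],r['time'])
    W=cloud(d).reshape(-1,3);W=W[~np.isnan(W[:,0])];return (W-M)@B.T
E
python3 - <<'E'
from rel import *
q=rel(snap('scene','s3'))
for z in np.arange(.03,.13,.006):
    e=q[(abs(q[:,0])<.06)&(abs(q[:,1])<.05)&(q[:,2]>z)&(q[:,2]<z+.006)]
    if len(e)>3:print(round(z,3),len(e),e.min(0)[:2],e.max(0)[:2])
E
```

```text
tcp rel [ 0.0018 -0.0009  0.1632] [179.9559   0.0926   8.5311] [ 1.1916  0.5395 -2.7487] 5.3
0.036 16 [-0.0058 -0.0082] [0.0062 0.0175]
0.042 59 [-0.0097 -0.0188] [0.0075 0.0179]
0.048 88 [-0.0102 -0.0201] [0.0096 0.0182]
0.054 68 [-0.0096 -0.0191] [0.0103 0.0173]
0.06 44 [-0.0098 -0.0087] [0.0098 0.0081]
0.066 58 [-0.0095 -0.0096] [0.0103 0.0085]
0.072 51 [-0.0089 -0.0095] [0.0098 0.0075]
0.078 15 [-0.0151 -0.004 ] [0.006  0.0151]
0.084 43 [-0.0197 -0.0076] [0.0062 0.0181]
0.096 232 [-0.0334 -0.0325] [0.0346 0.0342]
0.102 431 [-0.0348 -0.0353] [0.0347 0.0335]
0.108 63 [-0.0086 -0.0109] [0.0106 0.0089]
0.114 60 [-0.009 -0.011] [0.01   0.0085]
0.12 60 [-0.0089 -0.0101] [0.0121 0.0096]
0.126 59 [-0.0094 -0.0086] [0.0121 0.0094]
```

Request:
apply_moves([
  [0.004,0,0,0,255],
  [0,0,0.017,0,255],
  [0,0,0.017,0,255],
  [0,0,0.017,0,255],
  [0,0,0.017,0,255],
  [0,0,0,0,255],
])

```text
time: 6.05
tcp_pos: [0.5471, 0.2715, 0.2421]
orientation: [180.0, 0.1, 8.6]
force: [0.1, 1.7, -3.3]
gripper_width: 0.0324
gripper_force: 25.7
```

```bash
python3 - <<'E'
from rel import *
q=rel(snap('scene','s4'))
for z in np.arange(.02,.06,.005):
    e=q[(abs(q[:,0])<.06)&(abs(q[:,1])<.05)&(q[:,2]>z)&(q[:,2]<z+.005)]
    if len(e)>3:print(round(z,3),len(e),e.min(0)[:2],e.max(0)[:2])
E
```

```text
tcp rel [0.0059 0.0001 0.0956] [179.988    0.0596   8.5946] [-0.31    0.4086 -2.6229] 6.1
0.025 30 [-0.0292 -0.0182] [0.0174 0.0344]
0.03 580 [-0.0305 -0.0343] [0.0398 0.0357]
0.035 66 [-0.0279 -0.0302] [0.0157 0.0305]
0.04 41 [-0.0057 -0.0102] [0.016 0.01 ]
0.045 47 [-0.0051 -0.0077] [0.0158 0.01  ]
0.05 44 [-0.0051 -0.0091] [0.0143 0.0091]
0.055 41 [-0.0051 -0.0091] [0.0137 0.0096]
```

Request:
apply_moves([
  [-0.006,0,0.0054,0,255],
  [-0.0065,0,0.0054,0,255],
  [-0.0043,0,0.0033,0,255],
  [-0.0042,0,0.0032,0,255],
  [0,0,0,0,255],
])

```text
time: 6.72
tcp_pos: [0.5261, 0.2682, 0.2268]
orientation: [180.0, 0.1, 8.6]
force: [-0.9, 0.7, 4.0]
gripper_width: 0.032
gripper_force: 24.6
```

```bash
cat >> rel.py <<'E'
def collar(q,up=(.02,.06)):
    # fit the 70 mm disc top face: plane by RANSAC over the collar neighbourhood
    e=q[(abs(q[:,0])<.08)&(abs(q[:,1])<.042)&(q[:,2]>up[0])&(q[:,2]<up[1])];rng=np.random.default_rng(0);best=(0,)
    for _ in range(1500):
        a=e[rng.choice(len(e),3,False)];n=np.cross(a[1]-a[0],a[2]-a[0]);L=np.linalg.norm(n)
        if L<3e-4:continue
        n=n/L*np.sign(n[2])
        if n[2]<.8:continue
        m=abs((e-a[0])@n)<.0012
        if m.sum()>best[0]:best=(m.sum(),m)
    p=e[best[1]];c=p.mean(0);n=np.linalg.svd(p-c)[2][2];n*=np.sign(n[2])
    print('collar n',best[0],n,'tilt',np.degrees(np.arctan2(-n[0],n[2])),'mid',(p.min(0)+p.max(0))/2,'span',p.max(0)-p.min(0))
E
python3 -c "
from rel import *
collar(rel(snap('scene','s5')))"
```

```text
tcp rel [-0.0154  0.0001  0.0788] [179.9957   0.0714   8.599 ] [-1.9271  1.5207  3.8162] 6.775
collar n 239 [-0.2061  0.0072  0.9785] tilt 11.89440200372216 mid [0.009  0.0011 0.0244] span [0.0434 0.066  0.0087]
```

The gauge is swinging in the grip as planned, now at 12° with small forces.

Request:
apply_moves([
  [-0.0045,0,0.004,0,255],
  [-0.0045,0,0.004,0,255],
  [-0.0045,0,0.0033,0,255],
  [-0.0045,0,0.0033,0,255],
  [-0.002,0,0,0,255],
  [0,0,0,0,255],
])

```text
time: 7.52
tcp_pos: [0.5071, 0.2653, 0.2128]
orientation: [-180.0, -0.1, 8.6]
force: [2.6, 2.4, 4.3]
gripper_width: 0.0324
gripper_force: 24.9
```

```bash
python3 -c "
from rel import *
collar(rel(snap('scene','s6')),(-.01,.06))"
```

```text
tcp rel [-0.0347 -0.      0.0648] [-179.995    -0.0584    8.5795] [2.525  0.6505 4.2102] 7.575
collar n 602 [-0.4429 -0.0077  0.8966] tilt 26.287514264088614 mid [-0.0096  0.0002  0.0108] span [0.0624 0.0686 0.0312]
```

Request:
apply_moves([
  [0.0035,0,0.0025,0,255],
  [0.003,0,0.003,0,255],
  [0.001,0,0.002,0,255],
  [0.0005,0,0.001,0,255],
  [0,0,0,0,255],
])

```text
time: 8.2
tcp_pos: [0.5119, 0.2661, 0.205]
orientation: [179.9, 0.5, 8.6]
force: [-20.7, -4.8, 17.4]
gripper_width: 0.0318
gripper_force: 29.2
```

```bash
python3 -c "
from rel import *
collar(rel(snap('scene','s7')),(-.02,.06))"
```

```text
tcp rel [-0.0299  0.      0.057 ] [179.9357   0.482    8.6354] [-21.1809  -5.1814  16.8795] 8.25
collar n 604 [-0.4622  0.0005  0.8868] tilt 27.528250849396326 mid [-0.0051 -0.      0.0044] span [0.0596 0.0702 0.0327]
```

Request:
apply_moves([
  [-0.001,0,-0.0005,0,255],
  [0,0,0,0,255],
  [0,0,0,0,60],
  [0,0,0,0,0],
  [0,0,0,0,0],
  [0,0,0,0,0],
])

```text
time: 9.0
tcp_pos: [0.5139, 0.2662, 0.204]
orientation: [180.0, 0.0, 8.6]
force: [-0.1, 0.5, 0.9]
gripper_width: 0.0851
gripper_force: 0.0
```

```bash
python3 -c "
from rel import *
d=snap('scene','s8');collar(rel(d),(-.02,.06))
crop(d,180,140,340,300,3.75,'m8')"
```

```text
tcp rel [-0.0279 -0.0001  0.0561] [179.9867   0.0214   8.5811] [ 0.3713 -0.3546  1.1206] 9.05
collar n 500 [-0.4715 -0.0043  0.8819] tilt 28.129277610291844 mid [-0.0072  0.0012  0.0031] span [0.0562 0.068  0.0306]
```

View pics/m8.png

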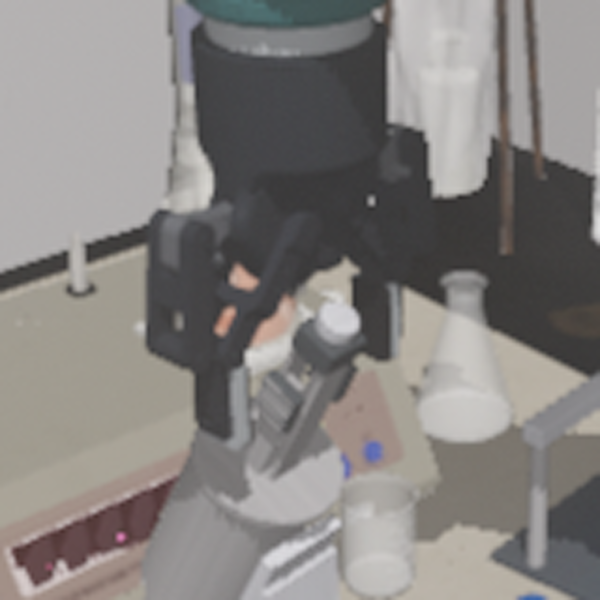

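Collar sits flush at 28° and the pads are out. Button at crop (340,322). Next I lift clear and measure the button.

Request:
apply_moves([
  [0,0,-0.02,0,0],
  [0,0,-0.04,0,0],
  [0,0,-0.05,0,0],
  [0,0,-0.004,0,255],
  [0,0,0,0,255],
  [0,0,0,0,255],
  [0,0,0,0,255],
])

```text
time: 9.93
tcp_pos: [0.5137, 0.2662, 0.3169]
orientation: [180.0, 0.1, 8.6]
force: [0.5, 0.4, 0.5]
gripper_width: 0.0123
gripper_force: 0.0
```

```bash
cat >> rel.py <<'E'
A=np.array([-.4695,0,.8829]);N=np.array([.8829,0,.4695])
def axial(q):
    h=q@A;n=q@N
    for a in np.arange(.050,.108,.003):
        m=(h>a)&(h<a+.003)&(abs(n)<.02)&(abs(q[:,1])<.03)
        if m.sum()>3:print(round(a,3),m.sum(),'n',n[m].min(),n[m].max(),'y',q[m,1].min(),q[m,1].max())
E
python3 -c "
from rel import *
q=rel(snap('scene','s9'));collar(q,(-.02,.03));axial(q)"
```

```text
tcp rel [-0.0281 -0.0001  0.1693] [179.9653   0.1014   8.5835] [ 0.3695 -0.0697 -0.0432] 9.975
collar n 613 [-0.4602 -0.0168  0.8876] tilt 27.40552647000746 mid [-0.005   0.0003  0.0043] span [0.0612 0.0697 0.0325]
0.05 29 n -0.012539191025770138 0.006205372271544488 y -0.018441161892202265 0.020868114531453208
0.053 38 n -0.012854272200159405 0.006337336700627918 y -0.01814480525611283 0.020968274808164638
0.056 32 n -0.01267588974629698 0.006107175496022964 y -0.0169292404141167 0.020870939667257934
0.059 34 n -0.012382777055996696 0.007146569203661107 y -0.01871158946682381 0.020932528824962892
0.062 39 n -0.012650146073168915 0.007964893497758809 y -0.016372677899730483 0.020635866853012514
0.065 72 n -0.012439669623382959 0.008126775554009428 y -0.020266281024188284 0.021012823073367597
0.068 21 n -0.012308236431131405 0.005869255502058271 y -0.006536461965891528 0.01823621439589043
0.071 12 n -0.012180310820924016 0.007464997607372731 y -0.008083315640055025 0.009351953149852283
0.074 13 n -0.012291563330566187 0.0059121944651258215 y -0.00829853318306243 0.00931680453109909
0.
[... 179 characters left out ...]
10961271053066
0.083 23 n -0.013111632309386199 0.008277431811968767 y -0.004724514148644882 0.01138273974463528
0.086 24 n -0.013237080719822113 0.007080884067376148 y -0.011660022935401096 0.011228931078035713
0.089 48 n -0.012999369624570104 0.00891831719896542 y -0.011111094004518603 0.011409129437586617
0.092 42 n -0.01293020364687347 0.008340713726654429 y -0.00998505249488588 0.011384021122237655
0.095 20 n -0.010918731821924 0.0036001208524523765 y -0.005076632212272464 0.00875045146520322
0.098 54 n -0.010666854371706875 0.006807183200388098 y -0.007956075646517818 0.0074481566907367725
0.101 25 n -0.00845620399808905 0.004004132917849213 y -0.007445752136736546 0.008031711098500939
```

Request:
apply_moves([
  [-0.0325,0,0,0,255],
  [0,0,0.022,0,255],
  [0,0,0.022,0,255],
  [0,0,0,0,255],
  [0.0028,0,0.0053,0,255],
  [0.0014,0,0.0026,0,255],
  [0.0014,0,0.0026,0,255],
  [0,0,0,0,255],
])

```text
time: 10.98
tcp_pos: [0.4874, 0.2623, 0.2638]
orientation: [180.0, 0.0, 8.6]
force: [-0.4, -0.6, 0.1]
gripper_width: -0.0
gripper_force: 0.0
```

Request:
apply_moves([
  [0.0007,0,0.0013,0,255],
  [0.0007,0,0.0013,0,255],
  [0,0,0,0,255],
])

```text
time: 11.35
tcp_pos: [0.4886, 0.2626, 0.2616]
orientation: [-180.0, -0.0, 8.6]
force: [-1.6, 1.1, 2.5]
gripper_width: -0.0002
gripper_force: 1.8
```

Request:
apply_moves([
  [0.0007,0,0.0013,0,255],
  [0.0007,0,0.0013,0,255],
  [0,0,0,0,255],
])

```text
time: 11.72
tcp_pos: [0.4901, 0.2627, 0.2585]
orientation: [180.0, -0.0, 8.6]
force: [-1.1, 0.2, 2.0]
gripper_width: -0.0001
gripper_force: 1.3
```

Request:
apply_moves([
  [0.0007,0,0.0013,0,255],
  [0.0007,0,0.0013,0,255],
  [0,0,0,0,255],
])

```text
time: 12.1
tcp_pos: [0.4908, 0.2633, 0.2576]
orientation: [-179.9, 0.0, 8.6]
force: [-8.6, 0.1, 10.6]
gripper_width: -0.0
gripper_force: 6.7
```

Request:
apply_moves([
  [0.0005,0,0.0009,0,255],
  [0,0,0,0,255],
])

```text
time: 12.35
tcp_pos: [0.491, 0.2635, 0.2575]
orientation: [-179.9, 0.0, 8.6]
force: [-13.1, -0.4, 14.1]
gripper_width: 0.0001
gripper_force: 9.2
```

Request:
apply_moves([
  [0.0007,0,0.0015,0,255],
  [0.0003,0,0.001,0,255],
  [0,0,0,0,255],
])

```text
time: 12.72
tcp_pos: [0.4913, 0.2637, 0.2573]
orientation: [-179.9, -0.0, 8.7]
force: [-21.0, -1.8, 26.1]
gripper_width: 0.0
gripper_force: 15.9
```

```bash
python3 -c "
from rel import *
rel(snap('scene','s10'))"
```

```text
tcp rel [-0.0507  0.0009  0.1093] [-179.8808   -0.0025    8.6741] [-20.6667  -3.9134  25.5128] 12.775
```

Request:
apply_moves([
  [-0.003,0,-0.006,0,255],
  [-0.005,0,-0.02,0,255],
  [0,0,-0.05,0,0],
  [0,0,0,0,0],
  [0,0,0,0,0],
])

```text
time: 13.4
tcp_pos: [0.4852, 0.2618, 0.3276]
orientation: [180.0, 0.1, 8.6]
force: [0.8, -0.1, 0.3]
gripper_width: 0.0545
gripper_force: 0.0
```

```bash
python3 -c "
from rel import *
d=snap('scene','s11');q=rel(d);collar(q,(-.02,.03));axial(q)
crop(d,180,140,340,300,3.75,'m11')"
```

```text
tcp rel [-0.0572 -0.0002  0.1789] [179.9448   0.1286   8.5634] [-0.9564 -0.7221 -0.5512] 13.45
collar n 614 [-0.4694  0.0002  0.883 ] tilt 27.99468777792777 mid [-0.0044  0.0009  0.0039] span [0.0613 0.0689 0.0327]
0.05 28 n -0.01274019924873551 0.007003555579131359 y -0.017104236978099378 0.02192361186349769
0.053 32 n -0.013008167827216349 0.0070960979305728505 y -0.01610887429774903 0.021735540292499075
0.056 27 n -0.012505827660880908 0.0049384717691419965 y -0.016630078247490934 0.020894301342051544
0.059 40 n -0.012862993508321765 0.006531466162815172 y -0.017450746280450465 0.022184112479826892
0.062 39 n -0.012460715858027797 0.008081394704057452 y -0.019061937929566456 0.02211532595684932
0.065 75 n -0.012856860196739877 0.00782482580795972 y -0.0186344548782527 0.02146548130334919
0.068 20 n -0.012560741609649663 0.006044806354373425 y -0.006384670267368391 0.0192978121994326
0.071 11 n -0.01301838677794606 0.006356518355333065 y -0.009113792072155453 0.00962136543757639
0.074 13 n -0.012755137210474958 0.0071155470566396884 y -0.005974821544572703 0.009512515405975936
0.077 7 n -0.013139544029630567 0.0055158378372635085 y -0.0027535572181414435 0.011102316375199591
0.08 24 n -0.013304294462217082 0.0071309045793816715 y -0.009087756657985243 0.012225132968673691
0.083 26 n -0.013454865396012296 0.008208197418759394 y -0.00890828858304863 0.012350146291539651
0.086 25 n -0.014003442646492713 0.007096271191267599 y -0.005541758073725717 0.012200979891057031
0.089 46 n -0.014181860746538709 0.007983385001116448 y -0.009338816986618521 0.011469703160974497
0.092 82 n -0.013229547215890505 0.007536017427084352 y -0.009123437423973892 0.011216889853153254
0.095 27 n -0.011150127351687614 0.005181990243133075 y -0.005756522875891482 0.00793684600329122
```

Request:
apply_moves([
  [0.0139,-0.0007,0,0,0],
  [0,0,0.03,0,0],
  [0,0,0.03,0,0],
  [0,0,0.0324,0,0],
  [0,0,0,0,0],
])

```text
time: 14.08
tcp_pos: [0.4973, 0.264, 0.2319]
orientation: [179.9, 0.5, 8.6]
force: [-0.3, 0.4, -0.3]
gripper_width: 0.0854
gripper_force: 0.0
```

Request:
apply_moves([
  [0,0,0,0,180],
  [0,0,0,0,255],
  [0,0,0,0,255],
  [0,0,0,0,255],
  [0,0,0,0,255],
  [0,0,0,0,255],
  [0,0,0,0,255],
], force=40)

```text
time: 14.95
tcp_pos: [0.4988, 0.2648, 0.2371]
orientation: [-180.0, -0.1, 8.6]
force: [-0.8, -0.2, 5.5]
gripper_width: 0.0213
gripper_force: 40.7
```

```bash
python3 -c "
from rel import *
d=snap('scene','s12');q=rel(d);collar(q,(-.02,.03))
crop(d,200,150,320,270,5,'m12')"
```

```text
tcp rel [-0.043   0.0007  0.0892] [-179.9817   -0.08      8.5801] [-0.5661 -0.5717  6.3369] 15.0
collar n 642 [-0.4739  0.0054  0.8806] tilt 28.28794122228351 mid [-0.0057  0.0012  0.0035] span [0.0598 0.0688 0.0336]
```

View pics/m12.png

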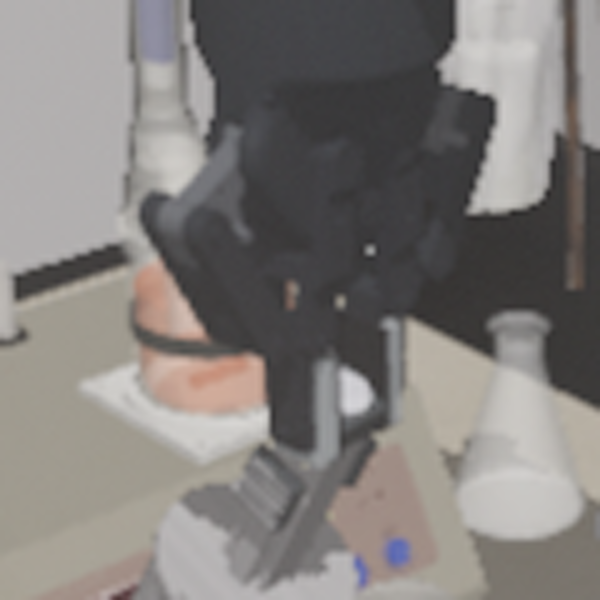

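The fingers hold the block (crop (325,410)) above the pads. Drawing out along the bore axis.

Request:
apply_moves([
  [-0.0023,0,-0.0044,0,255],
  [-0.0047,0,-0.0088,0,255],
  [-0.0047,0,-0.0088,0,255],
  [-0.0047,0,-0.0088,0,255],
])

```text
time: 15.5
tcp_pos: [0.4821, 0.262, 0.2666]
orientation: [180.0, 0.1, 8.6]
force: [3.1, 0.5, -7.0]
gripper_width: 0.0217
gripper_force: 39.5
```

Request:
apply_moves([
  [-0.0047,0,-0.0088,0,255],
  [-0.0047,0,-0.0088,0,255],
  [-0.0047,0,-0.0088,0,255],
  [-0.0047,0,-0.0088,0,255],
  [-0.0047,0,-0.0088,0,255],
  [0,0,0,0,255],
])

```text
time: 16.25
tcp_pos: [0.4591, 0.2589, 0.3123]
orientation: [-180.0, -0.1, 8.6]
force: [-0.7, 0.2, -3.4]
gripper_width: 0.0215
gripper_force: 40.0
```

```bash
python3 -c "
from rel import *
q=rel(snap('scene','s13'));collar(q,(.05,.12))
e=q[(q[:,2]>.0)&(q[:,2]<.12)&(abs(q[:,0])<.09)&(abs(q[:,1])<.05)]
h=e@A;n=e@N
for a in np.arange(.0,.11,.006):
  m=(h>a)&(h<a+.006)
  if m.sum()>2: print(round(a,3),m.sum(),n[m].min(),n[m].max(),e[m,1].min(),e[m,1].max())
"
```

```text
tcp rel [-0.0831  0.0007  0.1635] [-179.9917   -0.0436    8.5901] [ 0.2335  0.4764 -3.5485] 16.3
collar n 706 [-0.4692 -0.0018  0.8831] tilt 27.980621765609065 mid [-0.045   0.0013  0.0783] span [0.0619 0.0709 0.0326]
0.0 54 -0.0025556065285289547 0.028898305052357593 -0.02573992064046512 0.030513472560543233
0.03 23 -0.01253389920529963 0.007654762735100833 -0.014470108453589004 0.023887965125158082
0.036 82 -0.013122296268152289 0.006399627053846991 -0.01635327001490168 0.02482897804535087
0.042 66 -0.01306679328144333 0.006733594492759833 -0.004937509161030751 0.02005988882634026
0.048 35 -0.013300868246642408 0.007347527729243603 -0.003419937066788662 0.014658786371192372
0.054 19 -0.012867154719010841 0.004914903028197184 0.00435278403422952 0.014541422395771495
0.06 10 -0.012716602118379694 0.0009445799832154531 0.008165825069559728 0.01403561366824286
0.084 194 -0.03722760535471372 0.03182637084075509 -0.03477146332106483 0.03673610178147209
0.09 770 -0.037180793751081506 0.03155326870505692 -0.03331148139073277 0.03619820764443721
0.096 49 -0.012849607927282966 0.006890646605421912 -0.009454436422262015 0.014570282135995614
0.102 45 -0.013049794079298016 0.006122061556766121 -0.010212395634924355 0.013786640613310615
0.108 40 -0.01286647377938643 0.0062742813589646736 -0.010930737858589078 0.013531257028488751
```

```bash
python3 - <<'E'
from h import *
np.set_printoptions(precision=4,suppress=True)
y=np.radians(7.3);B=np.array([[np.cos(y),np.sin(y),0],[-np.sin(y),np.cos(y),0],[0,0,1]])
for n in('s2','s13','top0'):
    W=cloud(load(n)).reshape(-1,3);W=W[~np.isnan(W[:,0])]
    q=(W-[.509,.058,0])@B.T
    e=q[(abs(q[:,0])<.06)&(abs(q[:,1])<.08)&(q[:,2]>.094)&(q[:,2]<.1025)]
    for sg in(-1,1):
        f=e[(e[:,0]*sg>.02)&(abs(e[:,1])<.05)];t=f[f[:,2]>np.percentile(f[:,2],50)-.0015]
        print(n,sg,len(t),'x',np.percentile(t[:,0],[1,50,99]),'slope',np.degrees(np.polyfit(t[:,1],t[:,0],1)[0]),'z',np.median(t[:,2]))
        g=e[(e[:,0]*sg>.02)];print('   y',g[:,1].min(),g[:,1].max())
E
```

```text
s2 -1 182 x [-0.0366 -0.0299 -0.0214] slope -0.9759667632325738 z 0.09798180706045014
   y -0.07808256468424618 0.04047593292134545
s2 1 165 x [0.027  0.0339 0.042 ] slope -0.495042393672278 z 0.0982611144329003
   y -0.07960506801065936 0.042546812609673655
s13 -1 183 x [-0.037  -0.0302 -0.0221] slope -0.6935510489254161 z 0.0982393494017979
   y -0.07711152748184691 0.04184021321684072
s13 1 169 x [0.0271 0.0341 0.0424] slope -0.5045977931973528 z 0.09807068939788564
   y -0.07957811654100794 0.042117232374649934
top0 -1 137 x [-0.0355 -0.0301 -0.0213] slope -0.9462880775281587 z 0.10007365133037298
   y -0.07901919858673975 0.03731289722303567
top0 1 138 x [0.0287 0.0371 0.0423] slope -0.3362249309748666 z 0.10072559432604047
   y -0.07959514699604148 0.03710227039676846
```

Request:
apply_moves([
  [-0.0039,0.0212,0,0,255],
  [-0.0078,0.0424,0,0,255],
  [-0.0078,0.0424,0,0,255],
  [-0.0078,0.0424,0,0,255],
  [-0.0078,0.0424,0,0,255],
  [-0.0041,0.0211,0,0,255],
  [0,0,0,0,255],
])

```text
time: 17.18
tcp_pos: [0.4517, 0.0414, 0.3108]
orientation: [180.0, 0.0, 8.4]
force: [-0.7, 0.7, -2.7]
gripper_width: 0.0211
gripper_force: 40.0
```

```bash
cat > rk.py <<'E'
from h import *
import rel as _r
np.set_printoptions(precision=4,suppress=True)
R=np.array([.512,.0543,.098]);y=np.radians(8.3);Bk=np.array([[np.cos(y),np.sin(y),0],[-np.sin(y),np.cos(y),0],[0,0,1]])
def look(name,up):
    r=robot.read_state();print('tcp',Bk@(r['tcp_pos']-R),r['orientation'],r['force'],r['gripper_width'],r['time'])
    W=cloud(snap('scene',name)).reshape(-1,3);W=W[~np.isnan(W[:,0])];q=(W-R)@Bk.T
    _r.collar(q,up);return q
E
python3 - <<'E'
from rk import *
q=look('s14',(.08,.16))
e=q[(q[:,2]>.04)&(q[:,2]<.2)&(abs(q[:,0])<.09)&(abs(q[:,1])<.05)]
for a in np.arange(.04,.1,.006):
  m=(e[:,2]>a)&(e[:,2]<a+.006)
  if m.sum()>2: print(round(a,3),m.sum(),e[m].min(0),e[m].max(0))
E
```

```text
tcp [-0.0615 -0.004   0.2128] [179.9759   0.0255   8.3889] [-0.6724  0.7197 -2.7155] 0.021127474309375727 17.175
collar n 441 [-0.47   -0.0109  0.8826] tilt 28.034770131034588 mid [-0.0238 -0.0024  0.1265] span [0.0592 0.0721 0.0331]
0.07 24 [-0.0075 -0.018   0.0702] [0.0072 0.0195 0.0759]
0.076 46 [-0.0103 -0.0099  0.0766] [0.0107 0.021  0.0816]
0.082 53 [-0.0141 -0.0143  0.0821] [0.0099 0.0202 0.088 ]
0.088 33 [-0.017  -0.0134  0.088 ] [0.0071 0.012  0.0939]
0.094 33 [-0.0197 -0.0062  0.094 ] [0.0037 0.0119 0.0999]
```

Request:
apply_moves([
  [0,0,0.02,0,255],
  [0,0,0.03,0,255],
  [0,0,0.03,0,255],
  [0,0,0.009,0,255],
  [0.01,0,0,0,255],
  [0.01,0,0,0,255],
  [0.008,0,0,0,255],
  [0,0,0,0,255],
])

```text
time: 18.23
tcp_pos: [0.4804, 0.0476, 0.2222]
orientation: [180.0, -0.0, 8.6]
force: [-0.2, -0.6, -4.3]
gripper_width: 0.021
gripper_force: 39.8
```

```bash
python3 -c "
from rk import *
look('s15',(.01,.07))"
```

```text
tcp [-0.0322 -0.002   0.1242] [179.9944  -0.0169   8.5895] [-0.2034 -0.5834 -4.2716] 0.020978206754096163 18.225
collar n 410 [-0.3767  0.0038  0.9263] tilt 22.12720879678122 mid [-0.0032  0.0009  0.0345] span [0.0636 0.0691 0.0271]
```

Request:
apply_moves([
  [0.008,0,0,0,255],
  [0.008,0,0,0,255],
  [0.008,0,0,0,255],
  [0.008,0,0,0,255],
  [0.008,0,0,0,255],
  [0,0,0,0,255],
])

```text
time: 19.02
tcp_pos: [0.5198, 0.0536, 0.2219]
orientation: [180.0, -0.0, 8.6]
force: [-1.1, -0.2, -3.5]
gripper_width: 0.0215
gripper_force: 39.2
```

```bash
python3 -c "
from rk import *
look('s16',(.01,.07))"
```

```text
tcp [ 0.0077 -0.0018  0.1239] [179.9927  -0.0097   8.5877] [-1.0567 -0.2079 -3.4986] 0.021481863905268444 19.025
collar n 338 [-0.0831  0.0036  0.9965] tilt 4.766162555233544 mid [0.0114 0.0003 0.029 ] span [0.0671 0.0706 0.0073]
```

Request:
apply_moves([
  [0.006,0,0,0,255],
  [0.005,0,0,0,255],
  [0,0,0,0,255],
  [-0.008,0,0,0,255],
  [-0.008,0,0,0,255],
  [0,0,0,0,255],
])

```text
time: 19.82
tcp_pos: [0.5139, 0.0527, 0.2224]
orientation: [180.0, -0.1, 8.6]
force: [0.1, -0.8, -3.8]
gripper_width: 0.0212
gripper_force: 39.3
```

```bash
python3 -c "
from rk import *
look('s17',(.01,.07))"
```

```text
tcp [ 0.0017 -0.0019  0.1244] [179.9903  -0.0551   8.5797] [ 0.0604 -0.812  -3.7551] 0.02117209779524877 19.825
collar n 338 [-0.0302 -0.004   0.9995] tilt 1.7334708175697848 mid [-0.0001  0.0003  0.0294] span [0.0694 0.0696 0.0042]
```

Request:
apply_moves([
  [0,0,0.008,0,255],
  [0,0,0.008,0,255],
  [0,0,0.004,0,255],
  [0,0,0.002,0,255],
  [0,0,0,0,255],
])

```text
time: 20.5
tcp_pos: [0.5144, 0.0528, 0.2002]
orientation: [180.0, -0.0, 8.6]
force: [-0.3, -0.4, -3.3]
gripper_width: 0.0209
gripper_force: 39.3
```

Request:
apply_moves([
  [0,0,0.001,0,255],
  [0,0,0.001,0,255],
  [0,0,0,0,255],
])

```text
time: 20.88
tcp_pos: [0.5151, 0.0529, 0.1997]
orientation: [180.0, -0.2, 8.6]
force: [1.0, 0.7, 4.6]
gripper_width: 0.0209
gripper_force: 40.3
```

```bash
python3 -c "
from rk import *
look('s18',(.0035,.03))"
```

```text
tcp [ 0.0029 -0.0019  0.1017] [179.9787  -0.1856   8.5858] [0.9572 0.6835 4.6211] 0.02091316884995893 20.875
collar n 337 [-0.0235 -0.0031  0.9997] tilt 1.3441130196783564 mid [-0.      0.0009  0.0069] span [0.0685 0.0708 0.004 ]
```

Request:
apply_moves([
  [0,0,0.001,0,255],
  [0,0,0.001,0,255],
  [0,0,0,0,255],
  [0,0,0,0,100],
  [0,0,0,0,0],
  [0,0,0,0,0],
  [0,0,0,0,0],
  [0,0,0,0,0],
])

```text
time: 21.92
tcp_pos: [0.5143, 0.0528, 0.196]
orientation: [180.0, 0.0, 8.6]
force: [-0.1, -0.1, -0.1]
gripper_width: 0.0857
gripper_force: 0.0
```

Request:
apply_moves([
  [0,0,-0.02,0,0],
  [0,0,-0.04,0,0],
  [0,0,-0.05,0,0],
  [0,0,-0.03,0,0],
  [0,0,0,0,0],
  [0,0,0,0,0],
])

```text
time: 22.68
tcp_pos: [0.5142, 0.0528, 0.3347]
orientation: [-180.0, 0.1, 8.6]
force: [-0.8, 0.1, -1.8]
gripper_width: 0.0855
gripper_force: 0.0
```

```bash
python3 -c "
from rk import *
q=look('s19',(.0035,.03))
e=q[(q[:,2]>.03)&(q[:,2]<.12)&(abs(q[:,0])<.05)&(abs(q[:,1])<.05)]
for a in np.arange(.03,.11,.006):
  m=(e[:,2]>a)&(e[:,2]<a+.006)
  if m.sum()>2: print(round(a,3),m.sum(),e[m].min(0),e[m].max(0))
d=load('s19');crop(d,220,120,420,320,3,'m19')"
```

```text
tcp [ 0.0019 -0.0018  0.2367] [-179.9914    0.1104    8.5804] [-0.8469  0.1493 -1.7959] 0.08550155174997894 22.675
collar n 346 [-0.005   0.0027  1.    ] tilt 0.28760891532202254 mid [0.0005 0.0004 0.0061] span [0.0695 0.0701 0.0027]
0.03 31 [-0.0097 -0.011   0.0302] [0.0103 0.0139 0.036 ]
0.036 32 [-0.0098 -0.0119  0.036 ] [0.0064 0.0138 0.0414]
0.042 26 [-0.0102 -0.0207  0.042 ] [0.0091 0.0208 0.048 ]
0.048 55 [-0.0099 -0.0204  0.0481] [0.0116 0.0221 0.054 ]
0.054 57 [-0.0104 -0.0187  0.0542] [0.0112 0.0225 0.06  ]
0.06 71 [-0.0103 -0.0175  0.06  ] [0.0103 0.0215 0.0659]
0.066 58 [-0.0105 -0.0202  0.0661] [0.0098 0.0211 0.0719]
0.072 24 [-0.0092 -0.0101  0.0721] [0.0106 0.0106 0.077 ]
0.078 37 [-0.0112 -0.0102  0.0783] [0.0123 0.0124 0.0839]
0.084 46 [-0.0112 -0.0115  0.0841] [0.0118 0.0135 0.0898]
0.09 69 [-0.011  -0.0102  0.0901] [0.0099 0.0116 0.0959]
```

View pics/m19.png

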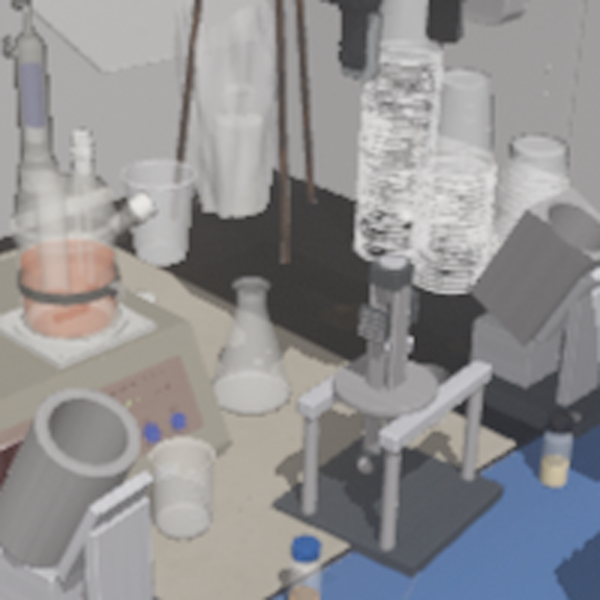

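The gauge hangs upright on the rails, collar at crop (387,383), with the button in, the pads still about 41 mm apart and the other things undisturbed. Handing in.

```bash
python3 -c "
from station import robot
print(robot.job_done())"
```

```text
the job is handed in; nothing more can be done
None
```

The round bore was gauged and locked, and the gauge hangs upright by its collar on its rack again, pads still about 41 mm apart as in the bore; the job is handed in at about 23 s on the robot's clock.

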